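# Load and close the gang clamp

### The arm

A 7-joint arm with a two-finger parallel gripper is mounted at the origin on the work surface. World frame = base frame: x ahead of the robot, y to its left, z up, the work surface at z = 0. Lengths are in m, angles in rad, forces in N, time in s.
With the tool pointing down it reaches from about 0.35 to 0.9 m from the base axis. Payload 19.9 kg.
Tool frame: the origin (TCP) lies between the finger pads; the fingertips stand 19 mm ahead of it and the grasp point (between the pads) is the TCP; z points along the fingers, y is the line along which they close (so a half turn about z gives the same grasp; the last joint's range is limited). The gripper opens to 94 mm and grips with 3 to 60 N. Pads are 16 mm wide; open, the fingers measure 119 mm over their backs; the gripper's body (75 mm by 177 mm) begins 78 mm behind the grasp point.
Start: joints at [-1.383, 0.417, -0.01, 1.614, 0.005, 1.111, -0.053], TCP at [0.142, 0.609, 0.204] pointing down, gripper open.
Joint ranges: [-2.81, 2.81], [-0.39, 2.02], [-1.27, 1.25], [0.06, 2.57], [-1.19, 4.33], [0.19, 2], [-2.82, 2.82]. Speed limits (rad/s): [1.89, 1.89, 2.39, 2.39, 3.01, 3.01, 3.01].

### API

Orientations are given as a 3x3 rotation matrix whose columns are the frame's x, y, z axes.
In Python, from rig import robot gives the robot as it stands. Calls block until the motion is done:
- robot.move_ptp(position, orientation): joint-space move of the TCP to a pose.
- robot.move_linear(position, velocity=0.15, frame=None, threshold=None): straight line of the TCP; frame=None keeps the orientation; velocity is the mean speed in m/s. With threshold (N) it stops when the force on the tool has changed by that much, and returns True; else False.
- robot.goto_joints(angles): joint-space move.
- robot.gripper_to(opening): finger opening in m; the grip force is fixed at half the most; returns when the fingers have stopped.
- robot.pause(seconds).
- robot.ik(position, orientation): joint angles nearest the present ones, or None.
- robot.get_state(): the state.
- robot.grab_frame(name): name is "scene" or "top"; returns the picture (480x640x3 uint8, red, green, blue); there is no depth.
- robot.camera_info(name): a dict with "fx", "fy", "cx", "cy" (pixels), "rvec" (rotation vector, rad) and "tvec" (3), from world to camera coordinates, as OpenCV has them. Camera axes: x right, y down, z forward; pixel columns grow to the right and rows downward; lengths in m; the calibration is good to about 2 mm. A picture is of the moment at which its call begins. camera_info takes no time and is no camera call.
A pose or a line that the arm cannot do raises robot.PlanningError and nothing moves.
- robot.sign_off(): hands the job in; it is judged then, once.
The state is a dict: "time": time; "qpos": joint angles; "joint_vel": joint speeds; "effort": joint torques, N m; "ee_pos": TCP position; "tool_rot": TCP orientation; "force": force on the tool from outside, world axes, zero at the start; "moment": the same for the moment, N m; "opening": finger opening in m; "grasp_force": force on a finger pad.
Only numpy, scipy, OpenCV 4.12 (cv2) and the standard library are available. Lean on these libraries where they do the work, as an engineer would, in place of code of your own. Each camera call takes 0.05 s, during which the arm holds its last target. There are 200 camera calls.

### The job

Take every plywood panel off the hanging stand and stand each one upright in a slot of its own in the clamp cradle, fully down, and set the caul block upright in the wide bay beside the clamp head. Then turn the lock collar clockwise to its locked mark, and after that press the air pedal down to its stop, hold it there for about a second and let it come up. Leave the other things on the bench where they are.

Things in the scene. Friction and masses are not known exactly. Their poses are not given: they have to be found in the camera images.
- panel1: plywood panel, round top corners, 85 wide (x) x 12 thick (y) x 145 mm tall (z), about 0.12 kg; origin: centre of its bottom edge. Hand hole through it along y, 44 wide, from 60 to 94 mm above the bottom; starts hanging by it on a hook, bottom 40 mm above the table (or absent: None). Pinch it across the 12 mm from above, at the top edge
- panel2: same as panel1 (may be absent). To unhook: lift 11 to 27 mm, so the hole clears both the hook's lip and the strap below, then draw outwards, away from the stand's board, 35 mm or more
- panel3: same as panel1 (may be absent)
- panel4: same as panel1 (may be absent)
- stand: fixed steel stand; origin: centre of underside. Base 240 (x) x 130 (y) x 15 mm; upright board 220 (x) x 18 (y), top at 138. Four flat strap hooks 30 wide, 6 thick at x = +-53, two to +y, two to -y: strap top at 134 mm, lip 10 mm higher at 60 to 66 mm from the stand's middle. Panels hang at x = +-53, y = +-40 mm, parallel to the board
- cradle: fixed wooden gang-clamp cradle; origin under it at table level, long side along y. Floor 12 mm high; four slots, 18 mm clear along y, 104 along x, pitch 46; divider tops 52 mm high. Beyond slot4 towards -y the caul bay (78 mm clear along y, 104 along x), then the grey clamp head, 42 mm high, y = -94 to -190 mm, with the lock collar. Side rails 34 mm high
- slot1 (a point): centre of the floor of cradle slot 1 (12 mm above the table); axes as the cradle's: a panel stands in it with its 12 mm along y, either way round
- slot2 (a point): centre of the floor of cradle slot 2 (12 mm above the table); axes as the cradle's: a panel stands in it with its 12 mm along y, either way round
- slot3 (a point): centre of the floor of cradle slot 3 (12 mm above the table); axes as the cradle's: a panel stands in it with its 12 mm along y, either way round
- slot4 (a point): centre of the floor of cradle slot 4 (12 mm above the table); axes as the cradle's: a panel stands in it with its 12 mm along y, either way round
- bay (a point): centre of the floor of the caul bay (12 mm above the table), axes as the cradle's: the caul stands in it with its 70 mm along y, either way round
- caul: dark wooden caul block 90 (x) x 70 (y) x 32 mm (z) with a light upright batten on top as a grip, 66 long (x), 22 thick (y), from 32 to 85 mm above the underside; origin: centre of the underside; about 0.22 kg; starts standing on the table in front of the cradle
- collar (a joint): angle of the lock collar on the clamp head, rad: grows clockwise seen from above; starts between 0 and 0.3; the locked mark is its hard stop at 1.25, where the pointer on its rim meets the white mark on the head. Stays where it is left (0.08 N m friction)
- collar_grip (a point): point on the collar's upright axis, 91 mm above the table, inside the grip rib on top of it: rib 66 long (along this point's x, which turns with the collar), 16 thick, from 65 to 103 mm above the table; collar disc below it 68 mm in diameter
- pedal (a joint): angle of the air pedal, rad: 0 up, 0.25 fully down on its stop; a spring returns it. About 2 N at the pad starts it, about 7 N holds it down
- pedal_pad (a point): centre of the rubber pad's top face on the 66 mm wide pedal plate, 130 mm from the hinge, moves with it: about 78 mm above the table when up, 47 mm when down. The free end points to -x of the pedal, towards the robot; the hinge is at the far end
- glue: white glue bottle, 60 mm diameter, 170 mm tall; bystander, leave alone
- jar: jar, 72 mm diameter, 85 mm tall; bystander, leave alone
- square: try square lying flat, 160 mm steel blade; bystander, leave alone
- tape: roll of paper tape lying flat, 90 mm diameter, 24 mm tall; bystander, leave alone
- sandblock: cork sanding block 110 x 65 x 35 mm; bystander, leave alone
- offcut: wooden offcut 120 x 45 x 18 mm; bystander, leave alone
Mind the look-alikes: they are no part of the job. Leave any purple look-alike of the panel1 alone.

How it is judged:
By the outcome, as a careful person would: the job done as asked, in the order asked, and still so for the second after the job is handed in, with the robot touching nothing.
Of panel1, panel2, panel3, panel4 only 2 to 4 are there at a start; the rules pass over those that are not, and their reading is None.
At some moment in a run one of caul may be knocked a few centimetres aside while the robot is not near it.
It also fails if it takes over 210 s, if anything falls off the work surface, if the arm or the gripper's body presses on something with over 40 N, if the wrist force passes 120 N, or if a joint passes its speed limit or range.

## Working session

There is one attempt and no reset: what is moved stays moved. The work goes in short steps, each a Python script; the robot and the scene stay as the last script left them, time stands still between calls to the robot, and variables do not carry over. Pictures are saved under pics/ and viewed, at most 14 in all, crops included, and the job is handed in when it is done.

```bash
ls; mkdir -p pics
python3 - <<'E'
from rig import robot
import cv2
for n in("scene","top"):
    im=robot.grab_frame(n); cv2.imwrite(f"pics/{n}0.png",im[:,:,::-1]); print(n,robot.camera_info(n))
print(robot.get_state()["time"])
E
```

```text
pics
scene {'fx': 476.137051252342, 'fy': 476.137051252342, 'cx': 320.6713190210452, 'cy': 235.19320539737683, 'rvec': array([ 2.08588648,  1.68011025, -0.46474452]), 'tvec': array([-0.13097252, -0.35622042,  1.38422875])}
top {'fx': 516.6151927329388, 'fy': 516.6151927329388, 'cx': 320.656987523316, 'cy': 238.82443125784695, 'rvec': array([ 2.23826435, -1.96937304,  0.19799041]), 'tvec': array([-0.02374625,  0.51220753,  1.18246983])}
0.1
```

View pics/scene0.png

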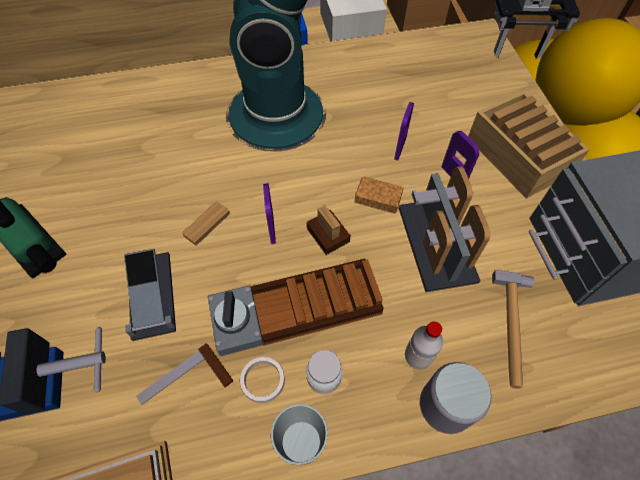

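View pics/top0.png

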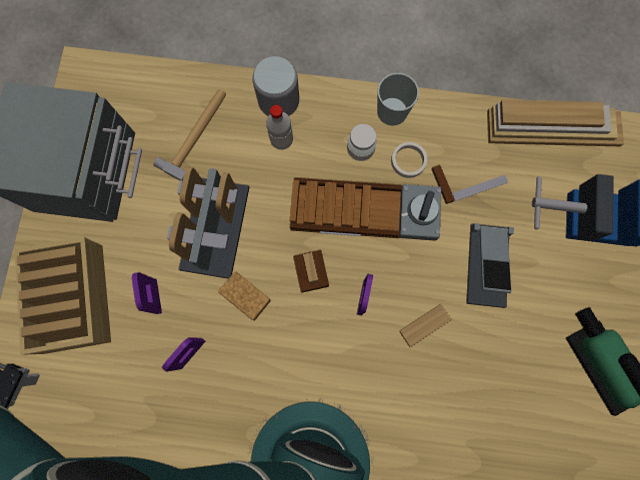

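Both views show the plywood panels on the stand (scene ~(460,185), (440,240), (477,235)). There are three purple look-alikes standing on the table (top ~(146,292), (183,353), (366,294)), which I leave alone. The cradle is at top ~(365,208), the caul at (311,270) and the pedal at (490,265). Next: enlarged crops.

Run:
```python
import cv2,numpy as np
s=cv2.imread("pics/scene0.png");t=cv2.imread("pics/top0.png")
def crop(im,x,y,w,h,k): return cv2.resize(im[y:y+h,x:x+w],None,fx=k,fy=k,interpolation=cv2.INTER_CUBIC)
a=crop(t,160,155,100,130,4);b=crop(s,395,155,100,130,4)
cv2.imwrite("pics/c1.png",np.hstack([a,b]))
cv2.imwrite("pics/c2.png",crop(t,280,165,200,150,4))
cv2.imwrite("pics/c3.png",crop(s,200,190,200,150,4))
cv2.imwrite("pics/c4.png",np.hstack([crop(t,455,215,70,100,5),crop(s,115,240,70,100,5)]))
```

```text
(no output)
```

View pics/c1.png

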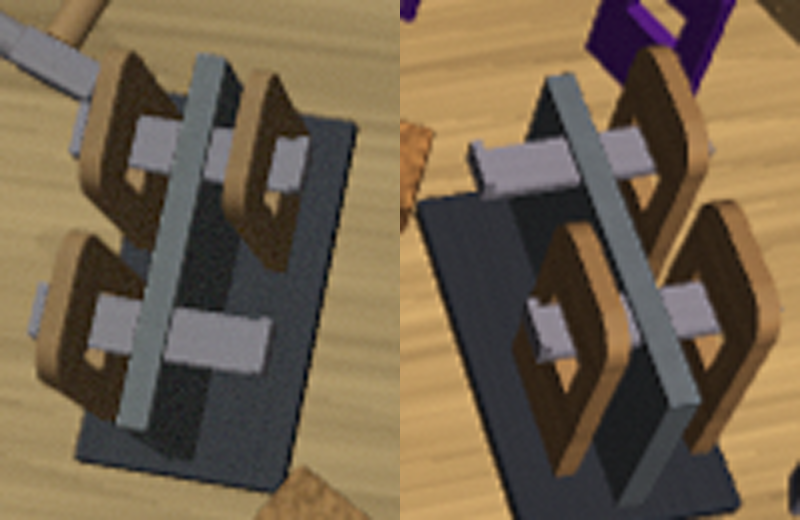

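View pics/c2.png

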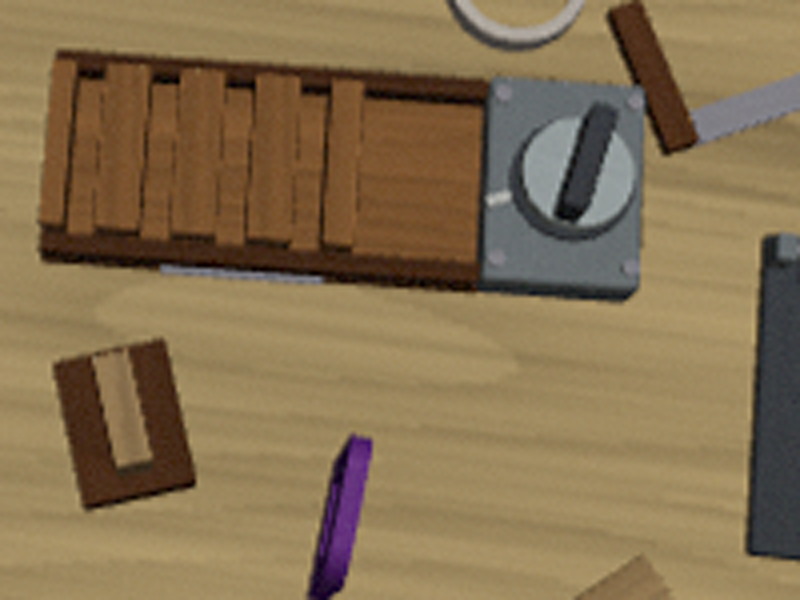

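View pics/c3.png

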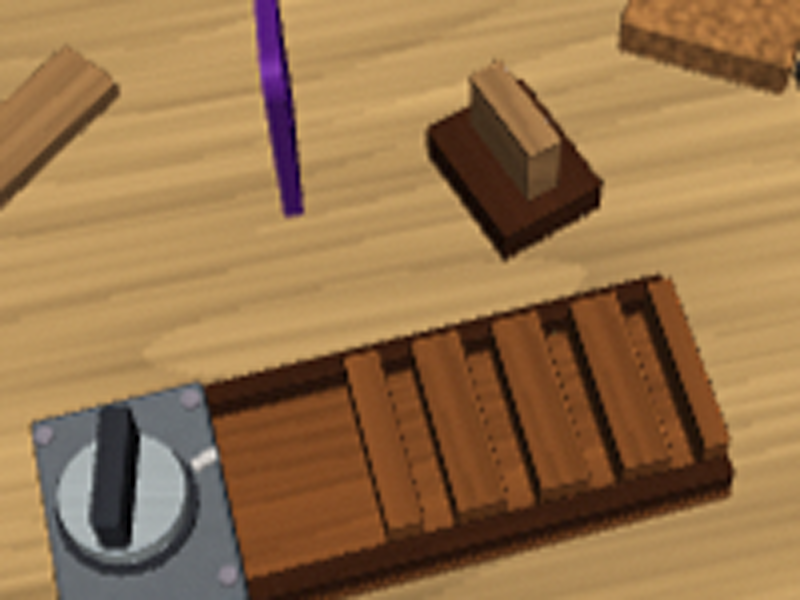

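View pics/c4.png

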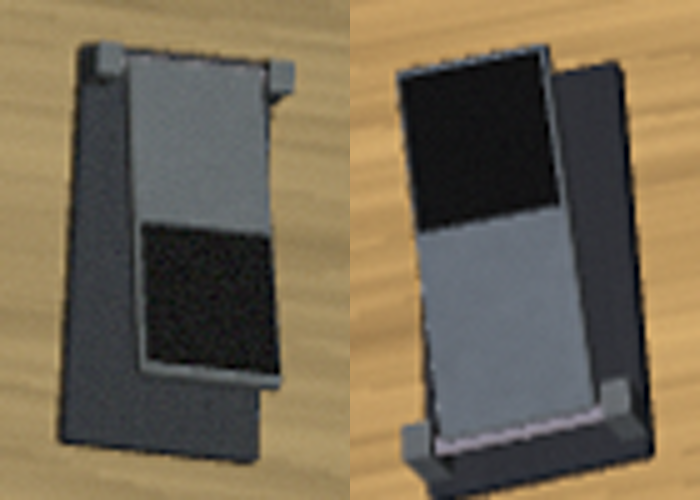

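Crop 1 shows three plywood panels: (+x,+y) and (−x,+y) on the left of the board in the top view, and (+x,−y) on the right. The (−x,−y) hook at top ~(215,240) is empty. The purple ones are not on the stand. Crops 2–4 give the corners of the cradle, caul, collar rib (top ~(427,205)) and pedal pad, which I now fit over both views.

```bash
cat > helpers.py <<'E'
import numpy as np, cv2
from scipy.optimize import least_squares
from rig import robot
CAM={n:robot.camera_info(n) for n in("scene","top")}
def proj(n,P):
    c=CAM[n];K=np.array([[c["fx"],0,c["cx"]],[0,c["fy"],c["cy"]],[0,0,1]])
    return cv2.projectPoints(np.atleast_2d(np.asarray(P,float)),c["rvec"],c["tvec"],K,None)[0][:,0]
def px(p,k,x,y): return (np.atleast_2d(p)+.5)/k-.5+[x,y]
def world(p,L):  # p = x,y,z,yaw ; L local mm
    L=np.atleast_2d(L)/1000.; c,s=np.cos(p[3]),np.sin(p[3])
    return np.c_[p[0]+c*L[:,0]-s*L[:,1],p[1]+s*L[:,0]+c*L[:,1],p[2]+L[:,2]]
def fit(obs,p0,loc=None):
    """obs: list of (cam, local pts (or fn of extra params), pixels)"""
    f=lambda p:np.concatenate([(proj(n,world(p,L(p[4:]) if callable(L) else L))-q).ravel() for n,L,q in obs])
    r=least_squares(f,p0,loss="soft_l1",x_scale=[.01,.01,.01,.05]+[5]*(len(p0)-4)); 
    return r.x,np.abs(f(r.x)).reshape(-1,2)
def tri(a,b):
    f=lambda X:np.r_[(proj("top",X)-a).ravel(),(proj("scene",X)-b).ravel()]
    r=least_squares(f,[.5,0,.1]);return r.x,r.fun
def R(yaw,flip=0):  # tool down, closing axis (y) at world angle yaw
    y=np.array([np.cos(yaw),np.sin(yaw),0]);z=np.array([0,0,-1.]);return np.c_[np.cross(y,z),y,z]
E
cat > fit.py <<'E'
from helpers import *
np.set_printoptions(precision=4,suppress=True)
S=[("top",[[110,9,138],[110,-9,138],[-110,9,138],[-110,-9,138],[120,-65,15],[-120,-65,15],[-120,65,15]],
    px([[197,56],[225,60],[117,428],[146,431],[357,124],[280,492],[76,460]],4,160,155)),
   ("scene",[[-110,-9,138],[-110,9,138],[110,-9,138],[110,9,138],[-120,-65,15],[120,65,15]],
    px(np.array([[547,76],[574,76],[668,406],[698,402],[418,203],[740,507]])-[400,0],4,395,155))]
p,e=fit(S,[.6,.3,0,-.2]);print("stand",p,e.max(1));stand=p
def edges(e): # y edges from s4: endwall, div1 l/r...
    s4=e[0];h=e[1];o=[]
    ys=[s4+138+9,s4+138-9,s4+92+9,s4+92-9,s4+46+9,s4+46-9,s4+9,s4-9,-16]
    return np.array([[sx*h,y,52] for y in ys for sx in(1,-1)])
def head(e): w=e[2];return np.array([[w,-94,42],[w,-190,42],[-w,-190,42]])
T=[[77,63],[64,222],[108,65],[101,231],[150,66],[143,232],[182,69],[172,235],[225,70],[217,238],[256,73],[247,240],[299,75],[293,243],[334,80],[322,245],[365,84],[353,250]]
C=[[705,455],[648,282],[670,465],[615,292],[628,475],[573,300],[590,487],[538,310],[545,500],[493,318],[508,508],[455,330],[463,518],[413,337],[420,525],[380,350],[388,530],[345,355]]
Cr=[("top",edges,px(T,4,280,165)),("scene",edges,px(C,4,200,190)),
    ("top",head,px([[490,78],[643,88],[635,290]],4,280,165)),
    ("scene",lambda e:np.array([[-e[2],-94,42],[-e[2],-190,42]]),px([[205,383],[33,425]],4,200,190))]
p,e=fit(Cr,[.6,-.1,0,0,13,52,62]);print("cradle",p,e.max(1));cr=p
K=[("top",[[45,35,32],[45,-35,32],[-45,-35,32],[-45,35,32],[33,11,85],[33,-11,85],[-33,-11,85],[-33,11,85]],
    px([[55,362],[163,340],[195,485],[87,508],[92,352],[128,346],[152,462],[117,470]],4,280,165)),
   ("scene",[[-45,-35,32],[45,35,32],[45,-35,32],[-33,-11,85],[-33,11,85],[33,11,85],[33,-11,85]],
    px([[427,130],[600,183],[505,237],[470,72],[497,62],[560,145],[528,152]],4,200,190))]
p,e=fit(K,[.5,0,0,.2]);print("caul",p,e.max(1));caul=p
Q=[tri(a,b) for a,b in zip(px([[140,225],[268,233],[280,375],[143,362]],5,455,215),
   px(np.array([[418,228],[560,205],[545,50],[403,78]])[[1,0,3,2]]-[350,0],5,115,240))]
for q in Q:print("pad",*q)
Q=[tri(a,b) for a,b in zip(px([[597,103],[617,106],[577,218],[556,213]],4,280,165),px([[130,545],[95,540],[102,408],[137,404]],4,200,190))]
for q in Q:print("rib",*q)
print("head centre",world(cr,[[0,-142,103]]))
import json
json.dump(dict(stand=list(stand),cradle=list(cr),caul=list(caul)),open("poses.json","w"))
t=cv2.imread("pics/top0.png");s=cv2.imread("pics/scene0.png")
for (n,im,o) in(("top",t,(160,155)),("scene",s,(395,155))):
    c=cv2.resize(im[o[1]:o[1]+130,o[0]:o[0]+100],None,fx=4,fy=4,interpolation=cv2.INTER_CUBIC)
    for x,y in((53,40),(-53,40),(53,-40)):
        for yy in(y-6,y+6):
            P=[[x+a,yy,b] for a,b in((-42,40),(42,40),(42,165),(22,185),(-22,185),(-42,165))]
            q=(proj(n,world(stand,P))+.5-o)*4
            cv2.polylines(c,[np.round(q).astype(int)],True,(0,0,255) if yy*y>40*40 else (0,255,0),1)
    if n=="top":A=c
cv2.imwrite("pics/ov.png",np.hstack([A,c]))
E
python3 fit.py
```

```text
stand [ 0.516   0.3099 -0.0057 -0.0399] [0.3651 0.9354 0.5984 0.5642 0.1372 0.9681 0.8699 0.7298 0.3282 0.6453
 0.8618 0.6585 0.5557]
cradle [ 0.6084 -0.0486 -0.0063  0.0505 12.2778 53.3456 63.6376] [0.9449 1.351  0.909  2.0071 0.7411 0.9688 0.5382 0.7964 0.6491 0.4929
 0.2066 0.5608 0.8312 0.4922 0.6019 0.428  0.9647 0.2241 0.3794 0.7189
 0.9591 0.0535 0.9507 1.3541 1.109  0.2806 1.1383 1.1856 1.0548 0.7388
 1.147  1.2541 1.3713 0.4932 1.0877 0.7015 0.4204 0.4565 0.5422 0.1309
 0.1892]
caul [ 0.4364  0.0561 -0.0038  0.3402] [0.5834 0.6739 0.6086 1.0377 1.5231 1.0498 0.3364 0.2941 0.6311 0.6751
 0.4153 0.85   0.7636 1.2919 1.2522]
pad [ 0.508  -0.3426  0.062 ] [ 0.1052  0.0108  0.0971 -0.0005]
pad [ 0.5103 -0.4002  0.0695] [0.27   0.0197 0.246  0.0018]
pad [ 0.4424 -0.4028  0.0833] [-0.4696 -0.0323 -0.4468 -0.0041]
pad [ 0.4407 -0.3414  0.0821] [-0.2405 -0.0238 -0.2318  0.0009]
rib [ 0.654  -0.1951  0.0833] [-1.6087 -0.2883 -1.3864  0.0523]
rib [ 0.651  -0.2089  0.0907] [-0.2768 -0.0474 -0.2381  0.0082]
rib [ 0.5801 -0.1948  0.0907] [ 1.1327  0.199   1.0252 -0.0372]
rib [ 0.5816 -0.1791  0.0913] [-0.2099 -0.0386 -0.1904  0.0076]
head centre [[ 0.6156 -0.1904  0.0967]]
```

View pics/ov.png

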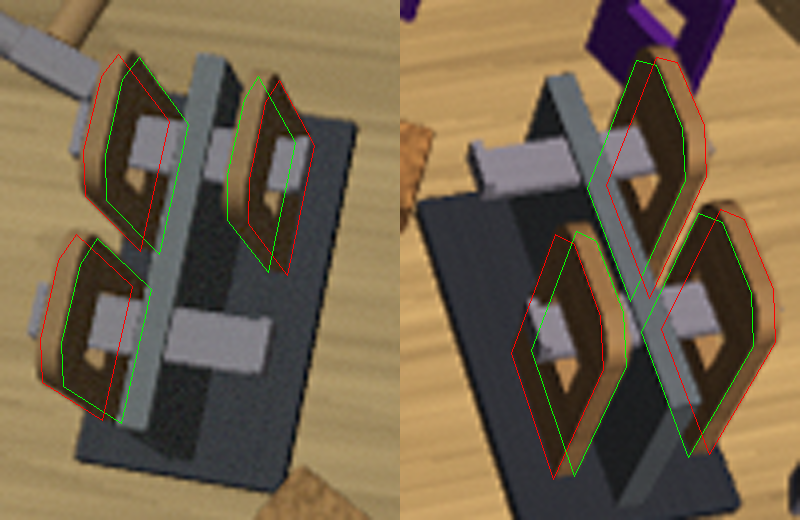

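The overlay shows the predicted panel outlines matching all three panels within ~1 px (e.g. top-left panel at crop (125,55)–(140,250)). Heights come out consistently ~5 mm low, which is within the calibration error. I'll check how sensitive xy is to that with z fixed at 0.

```bash
cat >> fit.py <<'E'
print("---- z=0, per camera")
def fit0(obs,p0):
    g=lambda p:[p[0],p[1],0,*p[2:]]
    f=lambda p:np.concatenate([(proj(n,world(g(p),L(p[3:]) if callable(L) else L))-q).ravel() for n,L,q in obs])
    r=least_squares(f,p0,loss="soft_l1",x_scale=[.01,.01,.05]+[5]*(len(p0)-3));return r.x,np.sqrt((f(r.x)**2).mean())
for nm,o,p0 in(("stand",S,[.5,.3,0]),("cradle",Cr,[.6,-.05,.05,13,52,62]),("caul",K,[.43,.05,.34])):
    print(nm,*fit0(o,p0)); 
    for c in("top","scene"): print("   ",c,*fit0([x for x in o if x[0]==c],p0))
E
python3 fit.py|sed -n '/----/,$p'
```

```text
---- z=0, per camera
stand [ 0.5167  0.3083 -0.0417] 0.8119127310991724
    top [ 0.5152  0.3088 -0.0339] 0.5766286738563827
    scene [ 0.5185  0.3075 -0.0488] 0.5795559340718368
cradle [ 0.6088 -0.0481  0.0487 11.3936 53.1452 61.7518] 0.9397246703542335
    top [ 0.6067 -0.0481  0.0556 11.1481 52.136  63.464 ] 0.5370214492941396
    scene [ 0.6102 -0.0486  0.0383 11.8908 53.9714 60.1603] 0.6304475430208594
caul [0.4369 0.0558 0.3408] 0.7604693858371404
    top [0.436  0.0561 0.3392] 0.6356945644211158
    scene [0.4386 0.0553 0.3425] 0.7210829278050951
```

xy agrees within ~2 mm across views. I start with the caul, then the collar-independent panels.

```bash
cat >> helpers.py <<'E'
STAND=[.5165,.3087,0,-.041]; CR=[.6086,-.0484,0,.049]; S4=12.
H=.33
def near(yaw,pos):
    """of the two equivalent grasps take the one with the smaller joint travel"""
    q0=np.array(robot.get_state()["qpos"]);best=None
    for k in(0,np.pi):
        q=robot.ik(pos,R(yaw+k))
        if q is not None:
            d=np.abs(np.array(q)-q0).max()+10*(abs(q[6])>2.5)
            if best is None or d<best[0]:best=(d,R(yaw+k))
    return best[1]
def st():
    s=robot.get_state();return round(s["time"],1),np.round(s["ee_pos"],4),round(s["opening"],4),np.round(s["force"],1),round(s["grasp_force"],1)
def up(z=H): p=np.array(robot.get_state()["ee_pos"]);p[2]=z;robot.move_linear(p,velocity=.25)
def to(pos,yaw): 
    Rm=near(yaw,pos);robot.move_ptp(pos,Rm);return Rm
E
python3 - <<'E'
from helpers import *
np.set_printoptions(precision=4,suppress=True)
c=np.array([.4368,.0558,0]);yaw=.3405
up(.28);robot.gripper_to(.06)
to(c+[0,0,.2],yaw+np.pi/2); im=robot.grab_frame("scene");cv2.imwrite("pics/s1.png",im[:,:,::-1])
print(robot.move_linear(c+[0,0,.072],velocity=.1,threshold=6),st())
robot.gripper_to(0.0);print(st())
up(.2);print(st())
b=world(CR,[[0,-55,0]])[0]
to(b+[0,0,.22],CR[3]+np.pi/2)
print(robot.move_linear(b+[0,0,.080],velocity=.07,threshold=8),st())
cv2.imwrite("pics/s2.png",robot.grab_frame("scene")[:,:,::-1])
E
```

```text
False (5.0, array([0.4371, 0.0559, 0.0724]), 0.0601, array([-0.8,  0.1,  1.2]), 0.0)
(5.7, array([0.4368, 0.0557, 0.072 ]), 0.0219, array([ 0.6, -0.4, -0.5]), 30.0)
(6.3, array([0.4362, 0.0559, 0.199 ]), 0.0216, array([ 0.2, -0.5, -3.1]), 30.0)
True (9.1, array([ 0.6114, -0.1037,  0.0838]), 0.0216, array([-0. , -1.7,  5. ]), 30.0)
```

View pics/s2.png

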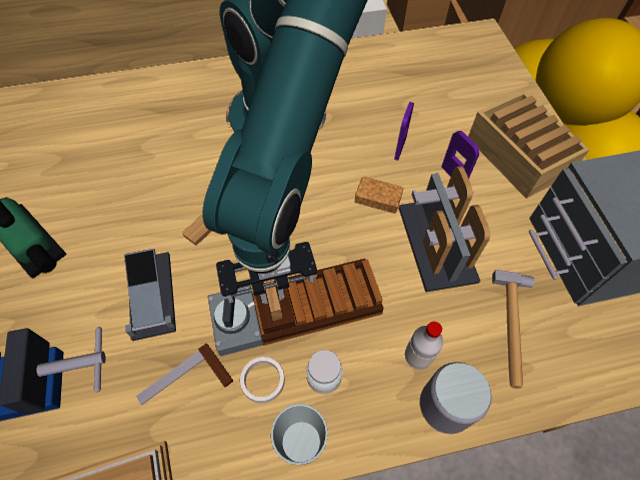

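The picture shows the caul in the bay at ~(275,310), with contact at the height expected for its underside at 11.8 mm, so it is seated. I release it and take the (+x,−y) panel.

```bash
cat >> helpers.py <<'E'
def pick(x,y):
    sg=np.sign(y);a=world(STAND,[[x,y,0]])[0];out=world([0,0,0,STAND[3]],[[0,sg*50,0]])[0]
    to(a+[0,0,.30],STAND[3]+np.pi/2);robot.gripper_to(.044)
    print("down",robot.move_linear(a+[0,0,.172],velocity=.12,threshold=6),st())
    robot.gripper_to(0);print("grip",st())
    robot.move_linear(a+[0,0,.191],velocity=.05);print("lift",st())
    robot.move_linear(a+out+[0,0,.191],velocity=.08);print("out",st())
    up()
def place(n,dy=0):
    s=world(CR,[[0,S4+46*(4-n)+dy,0]])[0];yw=CR[3]+np.pi/2
    to(s+[0,0,H],yw);robot.move_linear(s+[0,0,.205],velocity=.2)
    hit=robot.move_linear(s+[0,0,.142],velocity=.05,threshold=6);t=st();print("place",n,hit,t)
    return t[1][2]<.152
def release(op=.03):
    robot.gripper_to(op);up(.30);print("released",st())
E
python3 - <<'E'
from helpers import *
robot.gripper_to(.05);up();print(st())
pick(53,-40)
cv2.imwrite("pics/s3.png",robot.grab_frame("scene")[:,:,::-1])
print(place(3))
cv2.imwrite("pics/s4.png",robot.grab_frame("scene")[:,:,::-1])
a=cv2.imread("pics/s3.png")[100:400,190:490];b=cv2.imread("pics/s4.png")[150:350,200:400]
cv2.imwrite("pics/s34.png",np.hstack([cv2.resize(a,(400,400)),cv2.resize(b,(400,400))]))
E
```

```text
(10.9, array([ 0.6102, -0.1031,  0.3289]), 0.05, array([ 0.6, -0.9,  0.1]), 0.0)
down False (13.8, array([0.5682, 0.2667, 0.1727]), 0.0438, array([-0.1, -0.9,  0.1]), 0.0)
grip (14.4, array([0.5679, 0.2665, 0.1721]), 0.0115, array([-0.7, -0.1,  2. ]), 30.0)
lift (15.0, array([0.5678, 0.2667, 0.1911]), 0.0119, array([-0.1, -0.7, -1.2]), 30.0)
out (15.7, array([0.5658, 0.2171, 0.191 ]), 0.0119, array([-0.1,  0.9, -1.6]), 30.0)
place 3 True (19.3, array([0.6056, 0.0093, 0.1439]), 0.0116, array([-1.5,  0.8,  9. ]), 30.0)
True
```

View pics/s34.png

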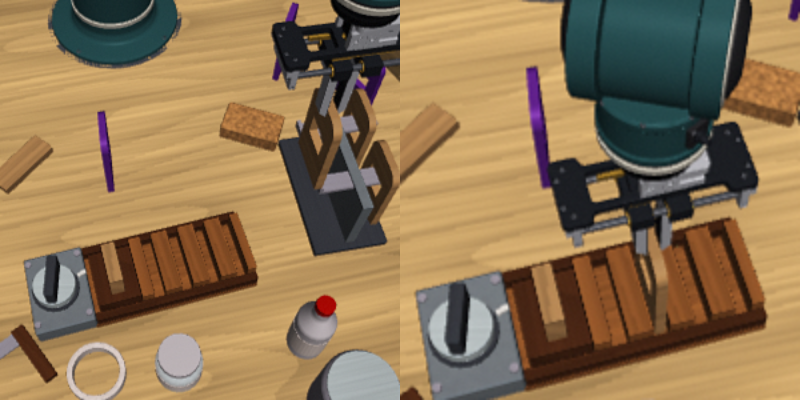

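The crop shows the caul standing in the bay (left half ~(113,270)) and the panel standing in the slot (right half ~(657,280)). The TCP stopped at 143.9 mm, so the panel is fully down. Now the other two, releasing only if seated.

Run:
```python
from helpers import *
release()
for (x,y),n in(((53,40),2),((-53,40),1)):
    pick(x,y)
    if robot.get_state()["grasp_force"]<10: print("no grasp");break
    if not place(n): print("not seated");break
    release()
cv2.imwrite("pics/s5.png",robot.grab_frame("scene")[:,:,::-1])
cv2.imwrite("pics/t5.png",robot.grab_frame("top")[:,:,::-1])
```

```text
released (20.6, array([0.6046, 0.0099, 0.2987]), 0.03, array([-0.9, -0.3, -0.3]), 0.0)
down False (23.5, array([0.5715, 0.3466, 0.1728]), 0.0442, array([-0. , -0.3,  0.2]), 0.0)
grip (24.1, array([0.5712, 0.3464, 0.1721]), 0.0115, array([-0.9, -0.9,  1.6]), 30.0)
lift (24.7, array([0.5711, 0.3466, 0.1911]), 0.0119, array([-0.2, -0.3, -1.1]), 30.0)
out (25.4, array([0.5733, 0.3959, 0.191 ]), 0.0116, array([-0.4,  0.5, -1.6]), 30.0)
place 2 True (29.4, array([0.6034, 0.0553, 0.1439]), 0.0118, array([-1.9, -0.6,  8.2]), 30.0)
released (30.6, array([0.6023, 0.0557, 0.2986]), 0.0301, array([ 0. ,  0.5, -0.5]), 0.0)
down False (33.5, array([0.4655, 0.351 , 0.1727]), 0.044, array([-0.7,  0.3,  0.3]), 0.0)
grip (34.1, array([0.4652, 0.3509, 0.1721]), 0.0118, array([-0.7, -0.4,  1. ]), 29.9)
lift (34.7, array([0.4651, 0.3509, 0.1911]), 0.0117, array([ 0.1, -0. , -1. ]), 29.9)
out (35.4, array([0.4674, 0.4003, 0.191 ]), 0.0119, array([ 0.3, -0.4, -1.9]), 29.9)
place 1 True (39.3, array([0.6012, 0.1011, 0.144 ]), 0.0118, array([-1.6, -1.2,  8.3]), 30.0)
released (40.6, array([0.6   , 0.1016, 0.2986]), 0.0301, array([-0.1,  0.4, -0.1]), 0.0)
```

View pics/s5.png

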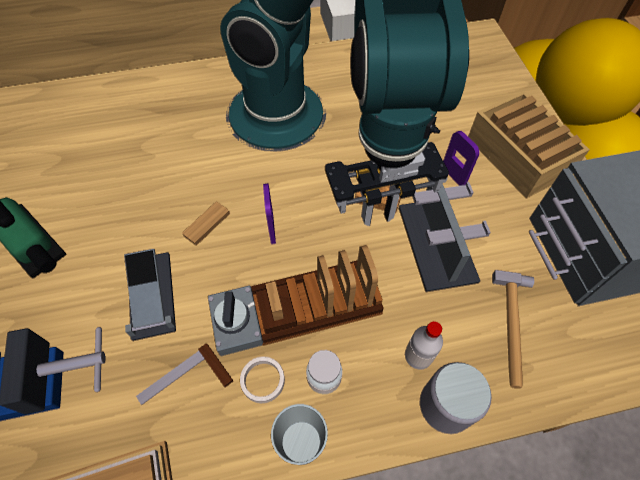

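The three panels stand in slots 1–3 (~(322,280), (345,275), (366,270)), the caul is in the bay (~(272,303)) and the stand is empty. Now the collar.

```bash
cat > col.py <<'E'
from helpers import *
np.set_printoptions(precision=3,suppress=True)
L=[[33,8,103],[33,-8,103],[-33,-8,103],[-33,8,103]]
q=px([[597,103],[617,106],[577,218],[556,213]],4,280,165)
f=lambda p:(proj("top",world([p[0],p[1],0,p[2]],L))-q).ravel()
r=least_squares(f,[.616,-.192,-.2]);print("rib",r.x,np.abs(r.fun).max())
E
python3 - <<'E'
exec(open("col.py").read())
y0=r.x[2];c=np.array([.616,-.192,.093])
for k in(np.pi/2,-np.pi/2):
    for d in(0,-.5,-1.1,-1.3): print(k,d,robot.ik(c,R(y0+k+d)))
E
```

```text
rib [ 0.612 -0.193 -0.24 ] 1.8694625316416023
1.5707963267948966 0 [-0.005  0.593  0.362  1.661 -0.249  0.933  1.779]
1.5707963267948966 -0.5 [-0.065  0.608  0.447  1.663 -0.31   0.942  1.327]
1.5707963267948966 -1.1 [-0.138  0.632  0.556  1.666 -0.391  0.957  0.79 ]
1.5707963267948966 -1.3 [-0.162  0.641  0.592  1.666 -0.418  0.964  0.611]
-1.5707963267948966 0 [-0.362  0.77   0.927  1.673 -0.692  1.06  -1.026]
-1.5707963267948966 -0.5 [-0.402  0.814  1.006  1.674 -0.762  1.096 -1.476]
-1.5707963267948966 -1.1 [-0.442  0.869  1.095  1.675 -0.843  1.143 -2.02 ]
-1.5707963267948966 -1.3 [-0.454  0.889  1.124  1.676 -0.87   1.16  -2.203]
```

Run:
```python
from helpers import *
y0=-.225;c=np.array([.616,-.192,.093]);k=np.pi/2
robot.move_ptp(c+[0,0,.2],R(y0+k));robot.gripper_to(.05)
print(robot.move_linear(c,velocity=.1,threshold=6),st())
robot.gripper_to(0);print(st(),robot.get_state()["moment"])
d=0
while d>-1.45:
    d-=.05 if d<-.85 else .15
    robot.move_linear(c,velocity=.1,frame=R(y0+k+d))
    s=robot.get_state();m=s["moment"];T=np.array(s["tool_rot"])
    print(round(d,2),np.round(m,2),np.round(s["force"],1),round(np.arctan2(T[1,1],T[0,1])-k-y0,3),round(s["time"],1))
    if abs(m[2])>1.0:break
```

```text
False (46.1, array([ 0.6162, -0.1921,  0.0934]), 0.0498, array([0.3, 0.1, 0.5]), 0.0)
(46.7, array([ 0.6151, -0.1956,  0.0931]), 0.0153, array([ -1.7, -14.4,  -1.6]), 30.0) [-3.69863583  0.53466517  0.09951957]
-0.15 [-3.58  0.49 -0.11] [ -2.3 -14.5  -2. ] -0.153 47.0
-0.3 [-3.48  0.4  -0.1 ] [ -1.6 -14.2  -2.3] -0.303 47.3
-0.45 [-3.37  0.3  -0.09] [ -0.8 -14.1  -2.4] -0.453 47.6
-0.6 [-3.3   0.15 -0.06] [ -0.4 -12.8  -2.8] -0.603 47.9
-0.75 [-3.18 -0.12 -0.05] [ -0.6 -13.5  -4.2] -0.753 48.2
-0.9 [-3.23 -0.33 -0.11] [  1.5 -12.5  -5.4] -0.903 48.5
-0.95 [-3.22 -0.45  0.04] [  1.3 -12.5  -5.2] -0.952 48.8
-1.0 [-3.27 -0.43  0.37] [  1.3 -12.8  -4.9] -1.002 49.0
-1.05 [-2.79  0.08  0.47] [ -0.  -11.7  -2.2] -1.052 49.3
-1.1 [-2.79  0.12  0.76] [ -0.5 -11.4  -3.5] -1.101 49.5
-1.15 [-2.08  0.73  0.59] [-2.4 -7.6  0.5] -1.151 49.8
-1.2 [-2.07  0.74  0.93] [-2.5 -8.  -0.2] -1.201 50.0
-1.25 [-0.97  1.61  0.69] [-5.6 -4.1  3.9] -1.251 50.3
-1.3 [-1.11  1.6   1.09] [-5.7 -4.2  5.4] -1.3 50.5
```

The moment rises past −0.97 rad, so the collar is at its hard stop. I open straight away and check.

Run:
```python
from helpers import *
robot.gripper_to(.06);up(.3);print(st())
p=np.array([.46,-.372,.3]);robot.move_ptp(p,near(0,p));robot.gripper_to(0);print(st())
t=robot.grab_frame("top")[:,:,::-1];s=robot.grab_frame("scene")[:,:,::-1]
z=lambda im,x,y,w,h:cv2.resize(im[y:y+h,x:x+w],(400,400),interpolation=cv2.INTER_CUBIC)
cv2.imwrite("pics/lock.png",np.hstack([z(t,390,170,70,70),z(s,200,240,200,200)]))
```

```text
(52.3, array([ 0.6156, -0.1917,  0.2986]), 0.0599, array([ 0.9, -0.9, -0.4]), 0.0)
(54.2, array([ 0.46 , -0.372,  0.3  ]), 0.0004, array([-0.6, -0.8, -0.4]), 0.0)
```

View pics/lock.png

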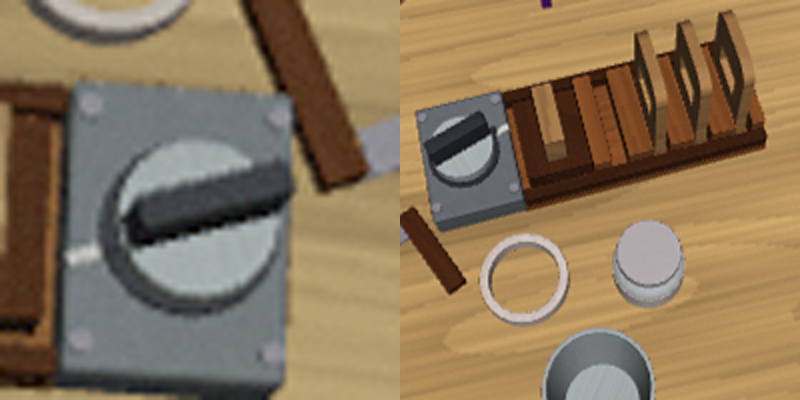

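Rib now lies along crop (135,218)–(287,180), pointing towards the white mark at (85,255). I check the angles numerically.

Run:
```python
from helpers import *
P=lambda p:px(p,400/70,390,170)[0]
def pl(p,z):
    return np.r_[least_squares(lambda X:(proj("top",[X[0],X[1],z])-P(p)).ravel(),[.6,-.2]).x,z]
# top-face corners: left end (150,193)/(145,235), right end (280,163)/(293,192)
for a,b in(((146,214),(287,178)),((150,193),(280,163)),((145,240),(293,195))):
    A,B=pl(a,.103),pl(b,.103);v=B-A;print(A,B,np.hypot(*v[:2]),"rel yaw",np.arctan2(v[1],v[0])-CR[3])
c=np.array([.6154,-.1915]);m=pl((85,255),.042)[:2]-c;print("mark",m,np.arctan2(m[1],m[0])-CR[3], "+pi/2 ->", np.arctan2(m[1],m[0])-CR[3]-np.pi)
```

```text
[ 0.60311618 -0.16740337  0.103     ] [ 0.6254708  -0.22286533  0.103     ] 0.05979763909385656 rel yaw -1.2366528905433234
[ 0.61211167 -0.1682119   0.103     ] [ 0.63142404 -0.21952545  0.103     ] 0.054827442454388364 rel yaw -1.2598338286820823
[ 0.59221873 -0.16799212  0.103     ] [ 0.61863955 -0.2258636   0.103     ] 0.06361735574600308 rel yaw -1.1915145677009742
mark [-0.0157398   0.03900558] 1.9053394897754907 +pi/2 -> -1.2362531638143024
```

The rib direction (−1.24) meets the mark (−1.236), so the collar is locked. Now the pedal.

Run:
```python
from helpers import *
p=np.array([.475,-.372,.115]);robot.move_linear(p,velocity=.15)
print(robot.move_linear(p+[0,0,-.062],velocity=.03,threshold=14),st())
for _ in range(4): robot.pause(.3);print(st())
cv2.imwrite("pics/ped.png",cv2.resize(robot.grab_frame("scene")[200:360,80:280,::-1],(600,480)))
up(.3);print(st())
```

```text
False (57.9, array([ 0.4747, -0.3722,  0.053 ]), 0.0005, array([-4. ,  0.3,  6.4]), 2.9)
(58.2, array([ 0.4747, -0.3721,  0.053 ]), 0.0006, array([-4. ,  0.5,  5.7]), 2.9)
(58.5, array([ 0.4747, -0.3721,  0.053 ]), 0.0005, array([-4.5,  1.1,  6.3]), 2.9)
(58.8, array([ 0.4747, -0.3721,  0.053 ]), 0.0004, array([-4.7,  0.1,  5.7]), 2.9)
(59.1, array([ 0.4747, -0.3721,  0.053 ]), 0.0008, array([-3.8, -0.5,  6.2]), 2.9)
(60.3, array([ 0.4744, -0.3717,  0.2988]), 0.0006, array([ 0.2,  0.6, -0.7]), 0.0)
```

View pics/ped.png

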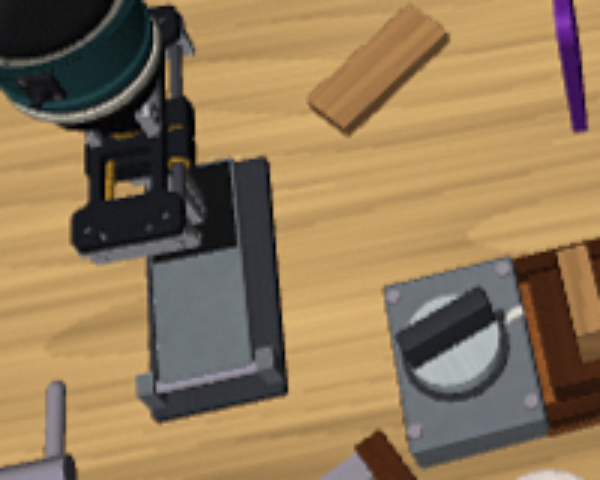

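Run:
```python
from helpers import *
for z in(.034,.047,.06,.078): print(z,proj("scene",[.4747,-.3721,z]),proj("top",[.4747,-.3721,z]))
cv2.imwrite("pics/p2.png",np.hstack([cv2.resize(robot.grab_frame("top")[215:315,455:525,::-1],(400,570)),cv2.resize(robot.grab_frame("scene")[240:340,115:185,::-1],(400,570))]))
```

```text
0.034 [[146.42805522 275.463701  ]] [[490.5945296  276.71493107]]
0.047 [[144.62074543 272.87249067]] [[492.35477702 276.00147949]]
0.06 [[142.77517723 270.22642778]] [[494.15213038 275.27298839]]
0.078 [[140.15431847 266.46880067]] [[496.70424888 274.23858098]]
```

View pics/p2.png

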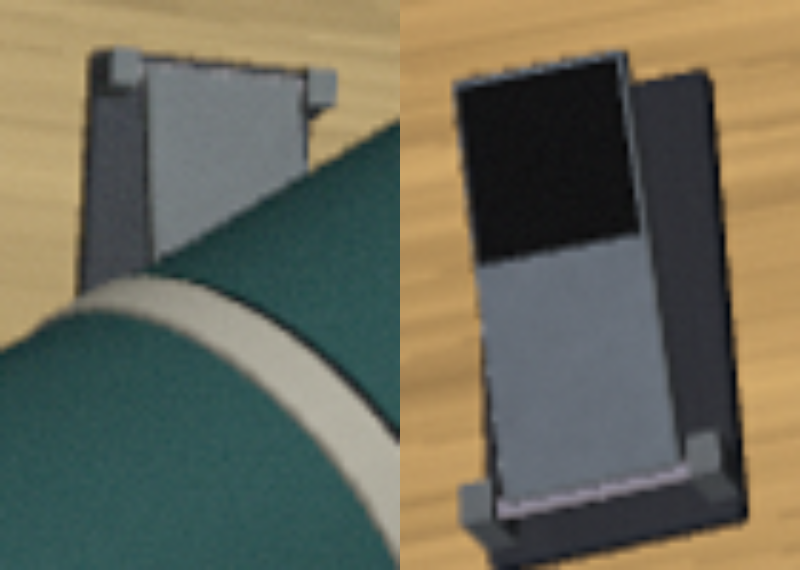

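The pedal is up again. The first press showed only ~6 N and no rigid stop, so it may not have reached the stop. I press again, deeper, logging the force.

Run:
```python
from helpers import *
p=np.array([.47,-.372,.11]);robot.move_linear(p,velocity=.15)
f0=robot.get_state()["force"][2]
for z in list(np.arange(.1,.03,-.004)):
    p[2]=z;h=robot.move_linear(p,velocity=.03,threshold=20);s=robot.get_state()
    print(round(z,3),round(s["ee_pos"][2],4),np.round(s["force"],1),h)
    if s["force"][2]-f0>16 or h:break
robot.pause(1.2);print(st())
cv2.imwrite("pics/ped2.png",cv2.resize(robot.grab_frame("scene")[200:360,80:280,::-1],(600,480)))
```

```text
0.1 0.0999 [ 0.7 -0.5  0.2] False
0.096 0.0958 [ 0.2  0.1 -0.1] False
0.092 0.0918 [ 0.1  0.4 -1.1] False
0.088 0.0878 [ 1.  -0.1  0.1] False
0.084 0.0838 [-0.3  0.3  0.2] False
0.08 0.0798 [-0.2 -0.4 -0. ] False
0.076 0.076 [ 1.3 -0.6  1.9] False
0.072 0.0719 [ 0.9 -0.3  2.3] False
0.068 0.0679 [ 0.5 -0.5  3.1] False
0.064 0.064 [-0.1 -1.7  3.1] False
0.06 0.0601 [-1.6 -0.1  5. ] False
0.056 0.0562 [-3.4 -1.8  4.2] False
0.052 0.0522 [-2.9 -2.   5.3] False
0.048 0.0483 [-2.8 -1.1  6.1] False
0.044 0.0446 [-4.5 -0.7 12.7] False
0.04 0.0432 [-9.5 12.1 41.6] True
(67.7, array([ 0.4698, -0.3725,  0.0434]), 0.0006, array([-8.9,  9.9, 37.5]), 19.0)
```

The pedal's hard stop is at TCP 44 mm, and I held it there for 1.2 s. The earlier press fell short. I release it and take a final look.

Run:
```python
from helpers import *
up(.3);robot.move_ptp([.35,-.5,.35],near(0,[.35,-.5,.35]));robot.pause(.5);print(st())
cv2.imwrite("pics/fin.png",robot.grab_frame("scene")[:,:,::-1])
```

```text
(70.2, array([ 0.3502, -0.4998,  0.35  ]), 0.0002, array([-0.3,  0.5,  0.6]), 0.0)
```

View pics/fin.png

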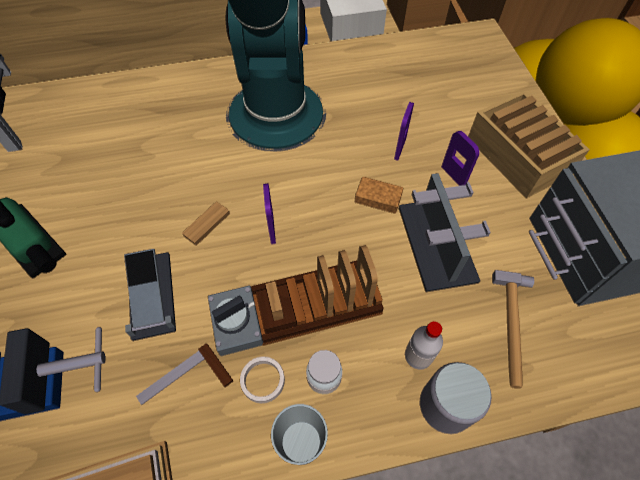

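The final picture shows the panels in their slots (~(345,275)), the caul in the bay (~(272,303)), the collar locked (~(232,312)), the pedal up (~(150,290)) and the bystanders unmoved.

```bash
python3 -c "from rig import robot;print(robot.sign_off())"
```

```text
the job is handed in; nothing more can be done
None
```

Job handed in at about 70 s: the three panels present are fully down in slots 1–3, the caul is in the bay, the collar is at its locked mark, and the pedal, after a first press that fell short, was pressed again to its stop, held 1.2 s at about 37 N and released.

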